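# Close a filter unit's service lid and lock its quarter-turn fastener

## Robot

A 6-joint arm with a two-finger parallel gripper is mounted at the origin on a cart in front of the work surface, level with it; the furniture and walls round the work are solid. World frame = base frame: x ahead of the robot, y to its left, z up, the work surface at z = 0. Lengths are in mm, angles in degrees, forces in N, time in s.
With the tool pointing down it reaches from about 350 to 850 mm from the base axis. Payload 8.1 kg.
Tool frame: the origin (TCP) lies between the finger pads; the fingertips stand ahead of it and the grasp point (between the pads) lies 2 mm behind it (nose_length is the z of the fingertips in the tool frame, in mm); z points along the fingers, y is the direction in which the jaws open and shut (so a half turn about z gives the same grasp; the last joint's range is limited). The gripper opens to 85 mm and grips with 20 to 120 N. Pads are 22 mm wide; open, the fingers measure 114 mm over their backs; the gripper's body (76 mm by 85 mm) begins 54 mm behind the grasp point. The pads swing forward as they close: fully open they stand 13 mm farther back than shut.
Start: joints at [-80.925, 7.471, 85.268, -0, 87.261, -4.893], TCP at [144.855, -582.256, 248.292] pointing down, gripper open.
Joint ranges: [-169.43, 169.43], [-51.17, 129.36], [1.28, 143.12], [-76.62, 256.62], [0, 156.53], [-152.29, 152.29]. Speed limits (degrees/s): [136.94, 136.94, 159.86, 180, 180, 180].

## Interface

Orientations are given as [roll, pitch, yaw] about the fixed x, y, z axes, in that order (R = Rz(yaw) Ry(pitch) Rx(roll)).
In Python, from bench import * gives the robot as it stands.
- The arm moves only by the tool jog_arm, never from a script. Its argument "plan" is a list of rows, each a list of 3 entries, a list of its own where there are three numbers: the turn, a rotation vector about the tool's x, y, z in degrees, then the shift along the tool's x, y, z in m, then the gripper's target within -1 to 1 (fully open at 1, half-way at 0, shut at -1). A call has 1 to 12 rows; each row is the pose to reach, as a shift and turn from the pose commanded when the call began, along the tool's axes at that moment; what a row does not reach only later rows make up. A row lasts 1/8 s, in which the tool goes at most 62.5 mm and 10.7 degrees, less where a joint would pass 70% of its speed; a pose out of reach is approached as far as the arm can. A call with a gripper value outside its range is refused whole. The fingers move at their own pace and stop on an object; "force" is the grip in N (left out, the last holds). Time passes only in rows, so rows that repeat a pose let the fingers close. It gives the time, the measured TCP pose, the force and the opening at its end, in the units of the state.
- sense(): the state, without advancing time (a new reading comes with each control period).
- snapshot(name): name is "scene" or "top" or "wrist"; returns (picture, depth): 400x640x3 uint8, blue, green, red; 400x640 float32, mm along the optical axis (not along the pixel's ray), 0 where there is no reading.
- camera_info(name): a dict with "fov_y" (degrees; the focal length in pixels is half the picture's height over the tangent of half this angle, whatever the lens; pixels are square), "cx", "cy" (the principal point, pixels), "origin" and "orientation" of the camera in the world. Camera axes: x right, y down, z forward; pixel columns grow to the right and rows downward; lengths in mm; the calibration is good to about 2 mm. A picture is of the moment at which its call begins: read the wrist's pose just before it. camera_info takes no time and is no camera call; for the wrist camera it gives the pose at the moment of the call.
- hand_in(): hands the job in, once; it reports no verdict.
The state is a dict: "time": time; "joint_pos": joint angles; "qd": joint speeds; "joint_efforts": joint torques, N m; "tool_pos": TCP position; "tcp_rot": TCP orientation; "ft_force": force on the tool from outside, world axes, zero at the start; "wrist_torque": the same for the moment, N m; "finger_gap": finger opening in mm.
Only numpy, scipy, OpenCV 4.12 (cv2) and the standard library are available. Lean on these libraries where they do the work, as an engineer would, in place of code of your own. Each camera call takes 0.05 s, during which the arm holds its last target.

## Task

The service lid of the bench filter unit stands ajar: push it fully down with the fingertips, then set the fingertips in the slot of the round dial on the lid and turn the dial a quarter turn clockwise (seen from above) to its stop, so that the lid is locked. Do not raise the lid further open, do not turn the dial before the lid is fully down, and leave the small bottles and the glass jar standing where they are.

Things in the scene. Friction and masses are not known exactly. Their poses are not given: they have to be found in the camera images.
- filter_unit: White filter unit, fixed to the worktop, 200 mm (x) by 220 mm (y), case 80 mm high, grey lid 10 mm thick on top. Origin: centre of the underside, on the worktop. Its -x side is the front with louvres, facing the robot; +y is its left. The lid is hinged along the back (+x) top edge and opens upward at the front.
- lid (a joint): Opening angle of the lid about its back hinge, rad: 0 = fully down (a hard stop), larger = front edge raised; it starts ajar. A stiff hinge: it stays where it is left, and needs about 2 N downward near its front edge to close.
- lid_press_left (a point): Point on the lid's top face, in the plain area (about 50 mm wide) left of the dial's collar, fit for pushing: 165 mm ahead of the hinge line, 35 mm from the front edge. Moves with the lid; with the lid down at x -65, y +85 mm of the unit, 90 mm above the worktop.
- lid_press_right (a point): The same point to the right of the dial: with the lid down at x = -65 mm, y = -85 mm of the unit, 90 mm above the worktop.
- cam (a joint): Angle of the slotted dial, rad, growing clockwise from above: 0 = unlocked (slot parallel to the lid's front edge), 1.571 = locked, hard stop (slot front to back). Starts at 0 to 0.2 and stays where left; about 4 N at 28 mm from the axis turns it. A tongue under the lid passes below a keeper only with the lid fully down, and blocks the lid if turned sooner.
- slot_centre (a point): Centre of the slot floor, on the dial's axis. Aluminium dial 99 mm across, in a fixed black collar 112 mm across; one straight slot right across it, 40 mm wide, 16 mm deep, open at the top, ended by the collar. Site y runs along the slot, z up the axis; they turn with lid and dial. Lid down: at x -35, y 0 of the unit, 96 mm above the worktop (wall and collar tops 112 mm).
- vial_1: Small brown bottle (vial) with a black cap, 18 mm across, 39 mm high, loose, to the right of the unit. Origin: centre of its underside.
- vial_2: Small amber bottle (vial) with a white cap, 26 mm across, 48 mm high, loose, to the right of the unit. Origin: centre of its underside.
- vial_3: Small white bottle, 28 mm across, 53 mm high, loose, to the right of the unit. Origin: centre of its underside.
- jar: Clear open glass jar, 38 mm across, 78 mm high, loose, to the left of the unit. Origin: centre of its underside.
Things that resemble listed ones, but are neither listed nor needed, are in the scene too. What is shaped like the vial_1 but red is not meant. Leave any green look-alike of the jar alone.

How it is judged:
By the outcome, as a careful person would: the job done as asked, in the order asked, and still so for the second after the job is handed in, with the robot touching nothing.
It also fails if it takes over 48 s, if anything falls off the work surface, if the arm or the gripper's body presses on something with over 40 N, if the wrist force passes 120 N, or if a joint passes its speed limit or range.

## Working session

There is one attempt and no reset: what is moved stays moved. The work goes in short steps, Python scripts to look and compute and a tool call to move; the robot and the scene stay as the last step left them, time stands still between calls to the robot, and variables do not carry over. Pictures are saved under pics/ and viewed, and the job is handed in when it is done.

Besides the shell and the picture viewer there is one more tool, called after "Request:" as name(argument=value, ...), one argument or row to a line, values as JSON. jog_arm: Moves the arm, as the interface text tells. Its arguments: {"type":"object","properties":{"plan":{"type":"array","items":{"type":"array"}},"force":{"type":"number"}},"required":["plan"]}

```bash
ls; mkdir -p pics; python3 - <<'E'
from bench import *
import cv2
s=sense();print(s)
for n in("scene","top","wrist"):
    print(n,camera_info(n))
    p,d=snapshot(n);cv2.imwrite(f"pics/{n}0.png",p)
    import numpy as np;np.save(f"pics/{n}0.npy",d)
E
```

```text
pics
{'time': 0.0, 'joint_pos': array([-8.09264084e+01,  7.51526557e+00,  8.53300051e+01, -1.05536055e-03,
        8.72630072e+01, -4.89382514e+00]), 'qd': array([-0.07115579, -0.00453549, -0.04369632, -0.02157146,  0.0191881 ,
        0.04436149]), 'joint_efforts': array([-1.89222468e-03, -5.69397640e+01, -5.00560856e+01, -6.59798970e-04,
        1.45483497e-02,  3.34368258e-05]), 'tool_pos': array([ 144.74540652, -581.73011392,  247.23582346]), 'tcp_rot': array([-1.79892027e+02, -8.18690970e-03,  1.39674604e+01]), 'ft_force': array([ 0.38341517, -0.38156936, -0.60443175]), 'wrist_torque': array([-0.0050021 , -0.02720607,  0.05734679]), 'finger_gap': 85.3620900130497}
scene {'fov_y': 56.39788805757393, 'cx': 323.3258718369745, 'cy': 198.60696727388145, 'origin': array([ 185.91810451, -598.57215663,  424.29197167]), 'orientation': array([-113.77448408,    1.09168516,  -27.54373432])}
top {'fov_y': 46.44480659115072, 'cx': 319.16530278100316, 'cy': 199.9080276793105, 'origin': array([ 435.967469  ,   96.75448095, 1364.62405135]), 'orientation': array([-176.0492032 ,    1.18322821,  -88.63873094])}
wrist {'fov_y': 66.52659452781334, 'cx': 317.179107365875, 'cy': 200.4984266990986, 'origin': array([ 217.15272776, -564.79653173,  372.91338882]), 'orientation': array([ 1.63391443e+02,  1.01755219e-01, -7.60097030e+01])}
```

View pics/scene0.png

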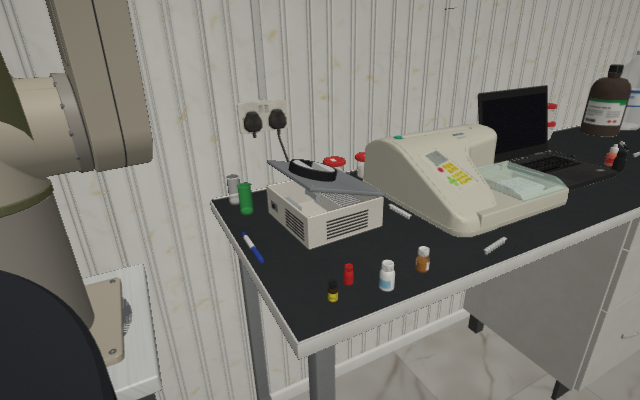

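View pics/top0.png

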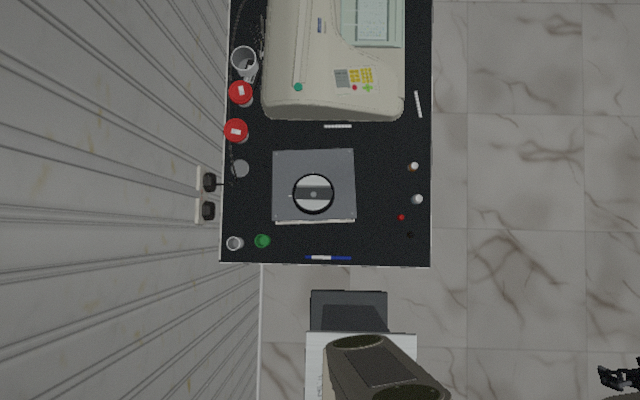

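View pics/wrist0.png

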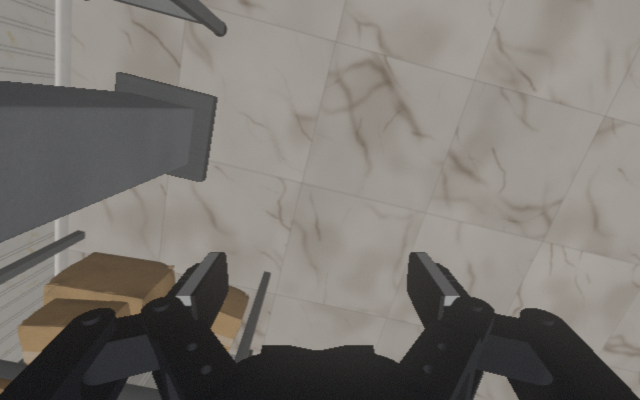

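The top view shows the unit's lid around pixels (272-356, 148-222), with the dial at (313,193). The vials are at right around (401-418, 165-235) and the jars at left around (235-262, 242). Next I measure these with the top depth.

```bash
cat > h.py <<'E'
import numpy as np,cv2
from scipy.spatial.transform import Rotation as R
def cam(ci):
    return ci['origin'],R.from_euler('xyz',ci['orientation'],degrees=True).as_matrix(),200/np.tan(np.radians(ci['fov_y']/2))
def cloud(ci,d):
    o,M,f=cam(ci);v,u=np.mgrid[0:400,0:640]
    P=np.stack([(u-ci['cx'])/f*d,(v-ci['cy'])/f*d,d],-1)@M.T+o
    P[d<=0]=np.nan
    return P
def onplane(ci,uv,z):
    o,M,f=cam(ci);uv=np.atleast_2d(uv)
    r=np.c_[(uv[:,0]-ci['cx'])/f,(uv[:,1]-ci['cy'])/f,np.ones(len(uv))]@M.T
    return o+r*((z-o[2])/r[:,2])[:,None]
E
python3 - <<'E'
from bench import *
from h import *
ci=camera_info('top');d=np.load('pics/top0.npy');P=cloud(ci,d)
print('table',np.nanmedian(P[230:250,370:390,2]))
for (u,v) in [(340,155),(285,155),(313,150),(290,215),(340,215),(313,180),(313,193),(313,205),(325,193),(300,193),(313,212)]:
    print(u,v,P[v,u].round(1))
for n,(u,v) in dict(v1=(410,235),red=(402,217),v3=(418,199),v2=(414,166),jar=(235,242),green=(262,241)).items():
    q=P[v-6:v+7,u-8:u+9].reshape(-1,3); q=q[q[:,2]>15]; print(n,np.median(q,0).round(0),q.max(0).round(0),len(q))
p=cv2.imread('pics/top0.png');c=cv2.resize(p[120:270,210:440],None,fx=3.4,fy=3.4,interpolation=cv2.INTER_CUBIC);cv2.imwrite('pics/topc.png',c)
p=cv2.imread('pics/scene0.png');c=cv2.resize(p[140:260,220:420],None,fx=4,fy=4,interpolation=cv2.INTER_CUBIC);cv2.imwrite('pics/scc.png',c)
E
```

```text
table -0.5423781597394282
340 155 [648.3  70.7  92.5]
285 155 [645.5 222.5  91.1]
313 150 [661.7 145.6  87.2]
290 215 [478.4 199.7 141.8]
340 215 [481.2  68.6 146.5]
313 180 [572.2 141.6 140.7]
313 193 [538.4 141.  133.7]
313 205 [505.1 139.3 158.6]
325 193 [539.5 109.2 128.9]
300 193 [537.5 175.4 135.3]
313 212 [486.7 138.7 163.1]
v1 [ 436. -136.   35.] [ 442. -130.   44.] 34
red [ 485. -107.   34.] [ 493. -101.   45.] 34
v3 [ 538. -150.   48.] [ 550. -140.   58.] 84
v2 [ 630. -139.   43.] [ 642. -130.   53.] 69
jar [401. 366.  59.] [419. 378.  82.] 134
green [407. 291.  61.] [424. 300.  83.] 94
```

View pics/topc.png

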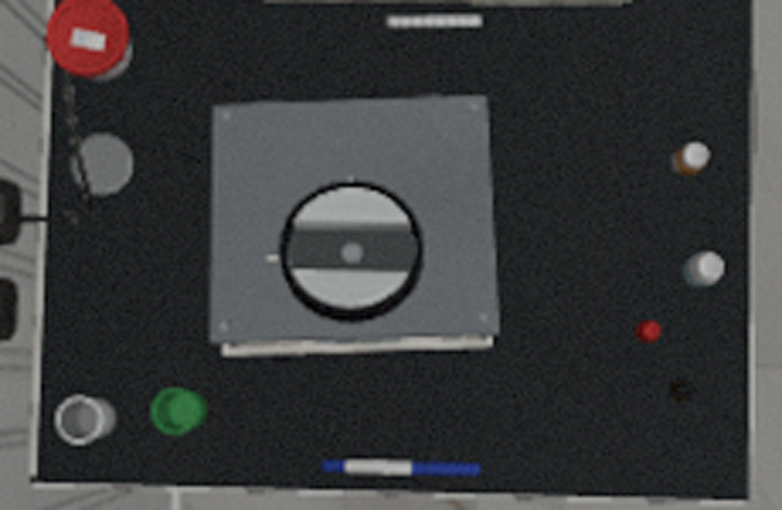

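View pics/scc.png

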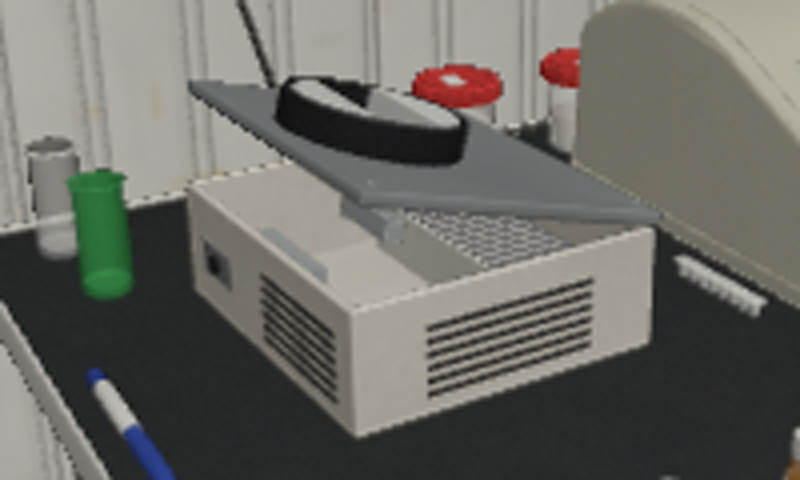

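The lid is open about 18°, and the slot lies roughly along y, unlocked as expected. Next I fit the lid plane and its edges.

```bash
python3 - <<'E'
from bench import *
from h import *
ci=camera_info('top');d=np.load('pics/top0.npy');P=cloud(ci,d);p=cv2.imread('pics/top0.png')
m=np.zeros((400,640),bool);m[150:220,275:353]=1
v,u=np.mgrid[0:400,0:640]
m&=np.hypot(u-313,v-193)>24
X=P[m];k=np.ones(len(X),bool)
for _ in range(8):
    A=np.c_[X[k][:,:2],np.ones(k.sum())];c=np.linalg.lstsq(A,X[k][:,2],rcond=None)[0]
    r=X[:,2]-np.c_[X[:,:2],np.ones(len(X))]@c;k=abs(r)<8
print('plane',c,'rms',r[k].std(),k.mean()); g=c[:2];th=np.arctan(np.hypot(*g));print('angle',th,np.degrees(th),'heading of -grad',np.degrees(np.arctan2(-g[1],-g[0])))
# lid mask in picture: grey, connected
rr=np.abs(P[...,2]-(P[...,0]*c[0]+P[...,1]*c[1]+c[2]))<10
g3=p.astype(int);grey=(g3.min(-1)>60)&(g3.max(-1)<135)
M=((rr&grey)&(u>262)&(u<366)&(v>140)&(v<232)).astype(np.uint8)
M=cv2.morphologyEx(M,cv2.MORPH_CLOSE,np.ones((3,3)))
cs,_=cv2.findContours(M,cv2.RETR_EXTERNAL,cv2.CHAIN_APPROX_NONE);q=max(cs,key=cv2.contourArea)
hull=cv2.convexHull(q)
ap=cv2.approxPolyDP(hull,5,True)[:,0];print(ap)
# cast corners on plane
o,Mx,f=cam(ci)
def cast(uv,off=0):
    uv=np.atleast_2d(uv).astype(float);r=np.c_[(uv[:,0]-ci['cx'])/f,(uv[:,1]-ci['cy'])/f,np.ones(len(uv))]@Mx.T
    n=np.array([-c[0],-c[1],1]);n/=np.linalg.norm(n);t=(off+n[2]*c[2]-o@n)/(r@n);return o+r*t[:,None]
C=cast(ap);print(C.round(1));print([np.linalg.norm(C[i]-C[i-1]).round(1) for i in range(len(C))])
# dial: bright pixels ellipse; offset 22 above lid
B=((g3.min(-1)>135)&(np.hypot(u-313,v-193)<26)).astype(np.uint8)
ys,xs=np.nonzero(B);print('dial px',len(xs),xs.min(),xs.max(),ys.min(),ys.max())
D=cast(np.c_[xs,ys],22); h=cv2.convexHull(np.c_[xs,ys].astype(np.int32))[:,0]
H=cast(h,22);cc=np.array([H[:,0].max()+H[:,0].min(),H[:,1].max()+H[:,1].min()])/2;print('dial',cc,H.ptp(0) if hasattr(H,'ptp') else np.ptp(H,0))
BL=((g3.max(-1)<45)&(np.hypot(u-313,v-193)<30)).astype(np.uint8)
E
```

```text
** On entry to DLASCL parameter number  4 had an illegal value
 ** On entry to DLASCL parameter number  4 had an illegal valueTraceback (most recent call last):
  File "<stdin>", line 9, in <module>
    x, resids, rank, s = _umath_linalg.lstsq(a, b, rcond,
                         ~~~~~~~~~~~~~~~~~~~^^^^^^^^^^^^^
                                             signature=signature)
                                             ^^^^^^^^^^^^^^^^^^^^
    raise LinAlgError("SVD did not converge in Linear Least Squares")
numpy.linalg.LinAlgError: SVD did not converge in Linear Least Squares
```

```bash
cat > lid.py <<'E'
from bench import *
from h import *
def go(p,d,ci):
    P=cloud(ci,d)
    m=np.zeros((400,640),bool);m[150:220,275:353]=1
    v,u=np.mgrid[0:400,0:640]
    m&=(np.hypot(u-313,v-193)>24)&(d>0)
    X=P[m];k=np.ones(len(X),bool)
    for _ in range(8):
        A=np.c_[X[k][:,:2],np.ones(k.sum())];c=np.linalg.lstsq(A,X[k][:,2],rcond=None)[0]
        r=X[:,2]-np.c_[X[:,:2],np.ones(len(X))]@c;k=abs(r)<8
    g=c[:2];th=np.arctan(np.hypot(*g))
    print('plane',c,'rms',r[k].std(),k.mean(),'angle',th,np.degrees(th),'heading',np.degrees(np.arctan2(-g[1],-g[0])))
    rr=np.abs(P[...,2]-(P[...,0]*c[0]+P[...,1]*c[1]+c[2]))<10
    g3=p.astype(int);grey=(g3.min(-1)>60)&(g3.max(-1)<135)
    M=((rr&grey)&(u>262)&(u<366)&(v>140)&(v<232)).astype(np.uint8)
    M=cv2.morphologyEx(M,cv2.MORPH_CLOSE,np.ones((3,3)))
    cs,_=cv2.findContours(M,cv2.RETR_EXTERNAL,cv2.CHAIN_APPROX_NONE);q=max(cs,key=cv2.contourArea)
    ap=cv2.approxPolyDP(cv2.convexHull(q),5,True)[:,0];print(ap.tolist())
    o,Mx,f=cam(ci)
    def cast(uv,off=0):
        uv=np.atleast_2d(uv).astype(float);r=np.c_[(uv[:,0]-ci['cx'])/f,(uv[:,1]-ci['cy'])/f,np.ones(len(uv))]@Mx.T
        n=np.array([-c[0],-c[1],1]);n/=np.linalg.norm(n);t=(off+n[2]*c[2]-o@n)/(r@n);return o+r*t[:,None]
    C=cast(ap);print(C.round(1));print([float(np.linalg.norm(C[i]-C[i-1]).round(1)) for i in range(len(C))])
    B=((g3.min(-1)>125)&(np.hypot(u-313,v-193)<19)).astype(np.uint8)
    ys,xs=np.nonzero(B);H=cast(cv2.convexHull(np.c_[xs,ys].astype(np.int32))[:,0],22)
    print('dial',((H.max(0)+H.min(0))/2).round(1),np.ptp(H,axis=0).round(1))
E
python3 - <<'E'
from lid import *
go(cv2.imread('pics/top0.png'),np.load('pics/top0.npy'),camera_info('top'))
E
```

```text
plane [-2.91666960e-01 -1.66156113e-02  2.85349283e+02] rms 2.4158444983682203 0.9876610913079243 angle 0.2842301430361728 16.285187606372407 heading 3.260487741170254
[[352, 148], [356, 217], [272, 220], [273, 151]]
[[669.   38.   89.6]
 [477.   26.7 145.8]
 [464.  246.2 145.9]
 [656.2 256.2  89.7]]
[218.6, 200.4, 219.9, 200.5]
dial [540.3 141.1 148.3] [92.1 86.  27. ]
```

The fit agrees with the stated sizes: the lid measures 219×200 mm. It is open 16.3°, with unit yaw ≈3.35° and unit centre ≈(560,141). The dial axis with the lid down should be ≈(525,139), and the right press point ≈(500,52).

```bash
python3 - <<'E'
import bench
print([x for x in dir(bench) if not x.startswith('_')])
for n in dir(bench):
    if 'nose' in n.lower(): print(n,getattr(bench,n))
E
```

```text
['PlanningError', 'camera_info', 'hand_in', 'nose_length', 'sense', 'snapshot']
nose_length 17.0
```

Request:
jog_arm(
  plan=[
    [[0,0,-10],[0.04,-0.042,0],1],
    [[0,0,-20],[0.08,-0.085,0],1],
    [[0,0,-30],[0.12,-0.127,0],1],
    [[0,0,-40],[0.16,-0.17,0],1],
    [[0,0,-50],[0.2,-0.212,0],1],
    [[0,0,-60],[0.24,-0.255,0],1],
    [[0,0,-70],[0.28,-0.297,0],0.2],
    [[0,0,-80],[0.32,-0.34,0],0.2],
    [[0,0,-90],[0.36,-0.382,0],0.2],
    [[0,0,-100],[0.4,-0.425,0],0.2],
    [[0,0,-110],[0.44,-0.47,0],0.2],
    [[0,0,-120],[0.48,-0.51,0],0.2],
  ],
)

```text
time: 1.65
tool_pos: [488.1, 30.6, 248.3]
tcp_rot: [180.0, 0.0, 134.3]
ft_force: [0.3, -1.2, -0.5]
finger_gap: 51.2
```

Request:
jog_arm(
  plan=[
    [[0,0,-10],[0.007,0.024,-0.02],-1],
    [[0,0,-20],[0.007,0.024,-0.04],-1],
    [[0,0,-30],[0.007,0.024,-0.05],-1],
    [[0,0,-40],[0.007,0.024,-0.05],-1],
    [[0,0,-49],[0.007,0.024,-0.05],-1],
    [[0,0,-49],[0.007,0.024,-0.05],-1],
  ],
  force=40,
)

```text
time: 2.4
tool_pos: [499.8, 50.2, 298.0]
tcp_rot: [180.0, -0.0, -177.1]
ft_force: [0.1, -1.0, -0.5]
finger_gap: 0.1
```

```bash
python3 - <<'E'
from bench import *
import cv2,numpy as np,pickle
s=sense();print(s['time'],s['tool_pos'],s['tcp_rot'],s['joint_pos'],s['finger_gap'],s['ft_force'])
ci=camera_info('wrist');print(ci);p,d=snapshot('wrist');cv2.imwrite('pics/w1.png',p);np.save('pics/w1.npy',d);pickle.dump(ci,open('pics/w1.pkl','wb'))
E
```

```text
2.4 [499.80452899  50.23190326 298.0125986 ] [ 1.79998582e+02 -3.09366701e-02 -1.77087325e+02] [-1.10840071e-01 -8.67668309e+00  9.61520180e+01 -2.15591211e-04
  9.25556335e+01 -9.30235242e+01] 0.05402490595091279 [ 0.06292457 -1.03694585 -0.48381032]
{'fov_y': 66.52659452781334, 'cx': 317.179107365875, 'cy': 200.4984266990986, 'origin': array([428.85780084,  46.16596047, 423.62093779]), 'orientation': array([ 1.63407638e+02, -7.82829987e-03,  9.29360665e+01])}
```

View pics/w1.png

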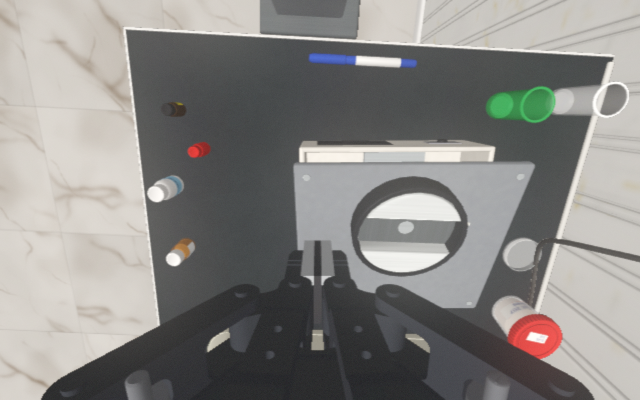

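The wrist picture shows the lid's front corners at about (295,166) and (533,163). The dial is at (412,232) with its slot parallel to the front edge, and the closed fingertips are over the right plain area. I check the corners against the plane fitted from the top view.

```bash
python3 - <<'E'
from h import *
import pickle
ci=pickle.load(open('pics/w1.pkl','rb'));d=np.load('pics/w1.npy');P=cloud(ci,d)
print(onplane(ci,[[295,166],[533,163]],145.8).round(1))
for u,v in [(300,172),(526,168),(310,220),(480,290),(408,228),(370,230),(450,228),(430,150)]:print(u,v,P[v,u].round(1))
E
```

```text
[[479.5  28.4 145.8]
 [465.6 246.3 145.8]]
300 172 [485.   33.1 145.3]
526 168 [470.3 240.2 147. ]
310 220 [537.5  44.4 129.9]
480 290 [628.8 254.9  99.1]
408 228 [539.  144.  135.4]
370 230 [543.7 106.1 133.8]
450 228 [537.6 187.6 133.2]
430 150 [465.8 175.1  79. ]
```

Request:
jog_arm(
  plan=[
    [[0,0,0],[0,0,0.04],-1],
    [[0,0,0],[0,0,0.085],-1],
    [[0,0,0],[0,0,0.12],-1],
    [[0,0,0],[0,0,0.135],-1],
    [[0,0,0],[0,0,0.145],-1],
    [[0,0,0],[0,0,0.155],-1],
    [[0,0,0],[0,0,0.165],-1],
    [[0,0,0],[0,0,0.175],-1],
    [[0,0,0],[0,0,0.182],-1],
    [[0,0,0],[0,0,0.186],-1],
  ],
)

```text
time: 3.7
tool_pos: [499.7, 50.2, 111.7]
tcp_rot: [180.0, -0.0, -177.0]
ft_force: [-0.6, 0.3, 0.9]
finger_gap: -0.3
```

Request:
jog_arm(
  plan=[
    [[0,0,0],[0,0,0.002],-1],
    [[0,0,0],[0,0,0.004],-1],
    [[0,0,0],[0,0,0.005],-1],
  ],
)

```text
time: 4.08
tool_pos: [500.1, 50.2, 107.4]
tcp_rot: [-180.0, 0.0, -177.0]
ft_force: [-0.8, -0.4, 2.3]
finger_gap: 0.1
```

Request:
jog_arm(
  plan=[
    [[0,0,0],[0,0,0.001],-1],
    [[0,0,0],[0,0,0.002],-1],
    [[0,0,0],[0,0,0.002],-1],
  ],
)

```text
time: 4.45
tool_pos: [500.2, 50.2, 107.2]
tcp_rot: [-180.0, 0.0, -177.0]
ft_force: [-9.8, 0.2, 17.1]
finger_gap: 0.2
```

The hard stop is reached at tip height 90 mm with 17 N. I lift off and move over the dial for a look.

Request:
jog_arm(
  plan=[
    [[0,0,0],[0,0,-0.03],-1],
    [[0,0,0],[0,0,-0.08],-1],
    [[0,0,0],[-0.01,0.04,-0.13],-1],
    [[0,0,0],[-0.02,0.08,-0.16],0.2],
    [[0,0,0],[-0.03,0.088,-0.16],0.2],
    [[0,0,0],[-0.03,0.088,-0.16],0.2],
  ],
)

```text
time: 5.2
tool_pos: [525.4, 139.8, 264.3]
tcp_rot: [-180.0, -0.1, -177.0]
ft_force: [-0.4, 0.0, -0.1]
finger_gap: 51.3
```

```bash
python3 - <<'E'
from bench import *
import cv2,numpy as np,pickle
s=sense();print(s['time'],s['tool_pos'],s['tcp_rot'],s['joint_pos'],s['finger_gap'],s['ft_force'])
ci=camera_info('wrist');p,d=snapshot('wrist');cv2.imwrite('pics/w2.png',p);np.save('pics/w2.npy',d);pickle.dump(ci,open('pics/w2.pkl','wb'))
p,d=snapshot('scene');cv2.imwrite('pics/s2.png',cv2.resize(p[140:260,220:420],None,fx=4,fy=4))
E
```

```text
5.2 [525.39623667 139.81682693 264.26850125] [-1.79974373e+02 -6.12037652e-02 -1.76965859e+02] [ 9.51022533e+00 -1.56515984e+00  9.29539076e+01 -1.85653329e-02
  8.86749560e+01 -8.35234897e+01] 51.32048165634041 [-0.3709816   0.02139847 -0.10527565]
```

View pics/w2.png

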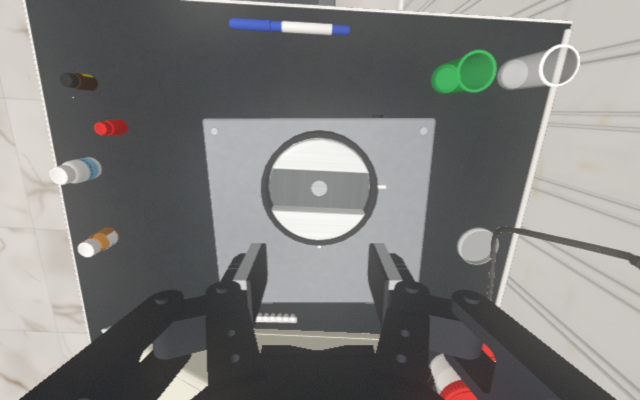

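View pics/s2.png

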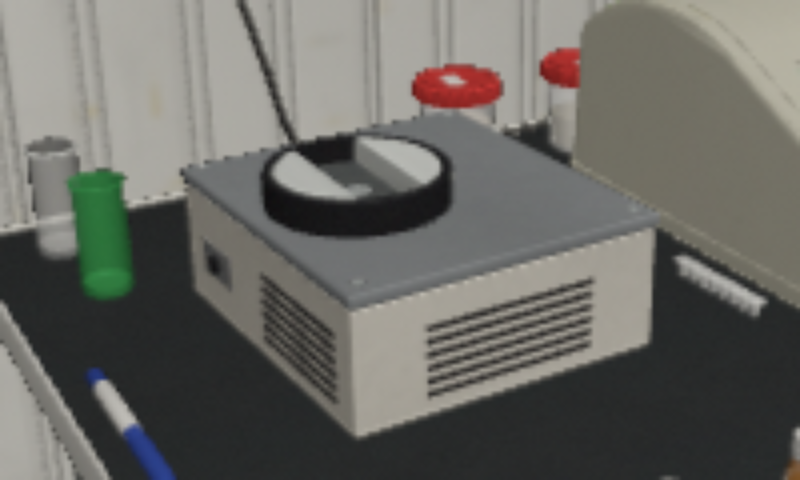

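The lid is flush in both views. The dial's centre mark is at (319,188) and the slot edges run from (283,166) to (370,172), so the slot is slightly turned. I measure its centre and angle.

```bash
cat > dial.py <<'E'
from h import *
import pickle
def dial(p,d,ci,c0,rad=52,thr=170):
    v,u=np.mgrid[0:400,0:640];g=p.astype(int).min(-1)
    M=((g>thr)&(np.hypot(u-c0[0],v-c0[1])<rad)).astype(np.uint8)
    cs,_=cv2.findContours(M,cv2.RETR_EXTERNAL,cv2.CHAIN_APPROX_NONE);cs=sorted(cs,key=cv2.contourArea)[-2:]
    W=[]
    for q in cs:
        w=onplane(ci,q[:,0].astype(float),112)[:,:2];h=cv2.convexHull(w.astype(np.float32))[:,0]
        W.append(h);(a,b),(s1,s2),an=cv2.minAreaRect(h)
        n=[(np.linalg.norm(h[i]-h[i-1]),h[i]-h[i-1]) for i in range(len(h))];L,e=max(n,key=lambda t:t[0])
        print('seg centre',round(a,1),round(b,1),'size',round(s1,1),round(s2,1),'chord',round(float(L),1),'dir',np.degrees(np.arctan2(e[1],e[0])).round(1)%180)
    A=np.vstack(W);(x,y),r=cv2.minEnclosingCircle(A.astype(np.float32));print('dial centre',x,y,'r',r)
E
python3 - <<'E'
from dial import *
ci=pickle.load(open('pics/w2.pkl','rb'));d=np.load('pics/w2.npy');P=cloud(ci,d)
p=cv2.imread('pics/w2.png');dial(p,d,ci,(319,188))
print('mark',onplane(ci,[[319,188]],96).round(1),P[188,319],P[188,300])
C=onplane(ci,[[204,119],[434,119]],90);print(C,np.linalg.norm(C[0]-C[1]))
print('lid z',[P[v,u,2].round(1) for u,v in[(225,135),(415,135),(240,230),(400,225)]])
E
```

```text
seg centre 562.4 141.6 size 28.9 86.7 chord 41.4 dir 90.3
seg centre 493.4 141.0 size 29.4 86.9 chord 37.9 dir 90.2
dial centre 527.5180053710938 141.02743530273438 r 49.51982879638672
mark [[528.8 141.3  96. ]] [528.54050654 141.31104152  96.90009278] [529.56989664 122.5129348   96.8048331 ]
[[468.6055876   28.54077801  90.        ]
 [456.94688594 246.88157967  90.        ]] 218.65184881811413
lid z [np.float64(91.0), np.float64(91.0), np.float64(89.9), np.float64(89.0)]
```

Request:
jog_arm(
  plan=[
    [[0,0,2.7],[-0.0027,0.0013,0.03],0.2],
    [[0,0,2.7],[-0.0027,0.0013,0.07],0.2],
    [[0,0,2.7],[-0.0027,0.0013,0.11],0.2],
    [[0,0,2.7],[-0.0027,0.0013,0.13],0.2],
    [[0,0,2.7],[-0.0027,0.0013,0.14],0.2],
    [[0,0,2.7],[-0.0027,0.0013,0.146],0.2],
    [[0,0,2.7],[-0.0027,0.0013,0.151],0.2],
    [[0,0,2.7],[-0.0027,0.0013,0.151],0.2],
  ],
)

```text
time: 6.3
tool_pos: [528.3, 141.2, 114.8]
tcp_rot: [180.0, 0.0, -179.7]
ft_force: [-0.4, -0.2, -0.0]
finger_gap: 51.4
```

Request:
jog_arm(
  plan=[
    [[0,0,0],[0,0,0.001],0.2],
    [[0,0,0],[0,0,0.002],0.2],
    [[0,0,0],[0,0,0.003],0.2],
  ],
)

```text
time: 6.68
tool_pos: [528.1, 141.2, 111.4]
tcp_rot: [180.0, 0.0, -179.7]
ft_force: [0.3, 0.2, 0.6]
finger_gap: 50.9
```

```bash
python3 - <<'E'
from bench import *
import cv2
s=sense();print(s['time'],s['tool_pos'],s['ft_force'])
p,d=snapshot('wrist');cv2.imwrite('pics/w3.png',p)
p,d=snapshot('scene');cv2.imwrite('pics/s3.png',cv2.resize(p[100:250,220:420],None,fx=4,fy=4))
E
```

```text
6.675 [528.10067809 141.15796421 111.42603028] [0.33473119 0.20299378 0.64249268]
```

View pics/w3.png

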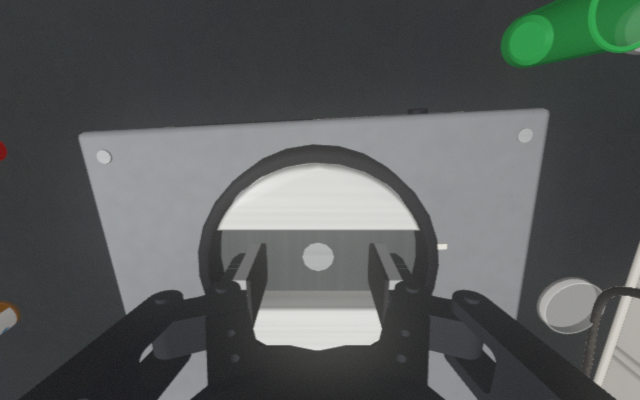

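View pics/s3.png

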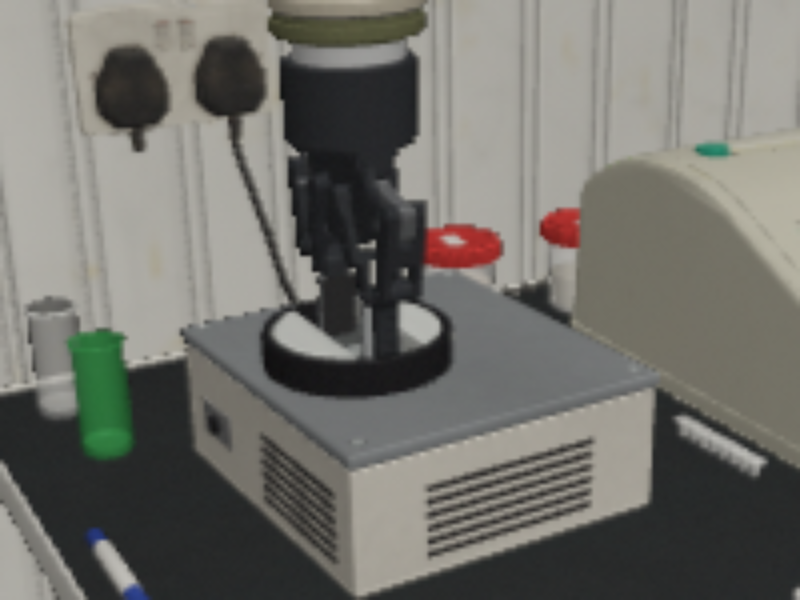

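The fingertips stand in the slot, parallel to it, with no contact force. Now I turn clockwise, which is + about tool z.

Request:
jog_arm(
  plan=[
    [[0,0,8],[0,0,0],0.2],
    [[0,0,16],[0,0,0],0.2],
    [[0,0,24],[0,0,0],0.2],
    [[0,0,32],[0,0,0],0.2],
    [[0,0,40],[0,0,0],0.2],
  ],
)

```text
time: 7.4
tool_pos: [527.2, 141.7, 111.2]
tcp_rot: [-180.0, -0.1, 140.0]
ft_force: [-3.6, 2.5, 1.8]
finger_gap: 51.3
```

```bash
python3 - <<'E'
from bench import *
import cv2
s=sense();print(s['time'],s['tool_pos'],s['tcp_rot'],s['ft_force'],s['wrist_torque'],s['joint_pos'])
p,d=snapshot('wrist');cv2.imwrite('pics/w4.png',p)
E
```

```text
7.4 [527.20579063 141.71209779 111.16104192] [-1.79974111e+02 -1.04949714e-01  1.40030463e+02] [-3.56141746  2.45179404  1.75007685] [0.51657803 0.55842484 0.07683539] [ 9.62349787e+00  5.49736173e+00  1.02158261e+02  6.62216697e-02
  7.24321322e+01 -4.04270249e+01]
```

View pics/w4.png

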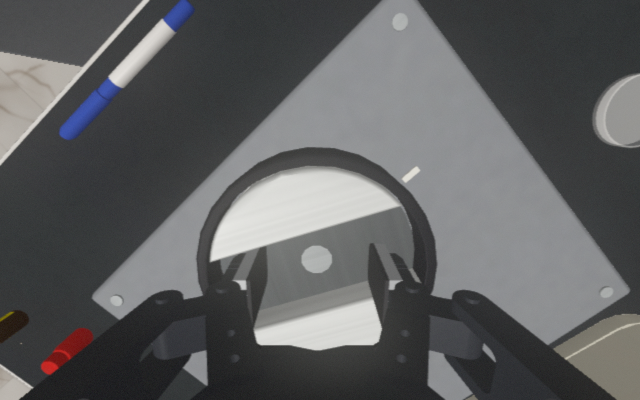

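The dial follows, lagging about 13° from the play as predicted. I continue.

Request:
jog_arm(
  plan=[
    [[0,0,8],[0,0,0],0.2],
    [[0,0,16],[0,0,0],0.2],
    [[0,0,24],[0,0,0],0.2],
    [[0,0,32],[0,0,0],0.2],
    [[0,0,40],[0,0,0],0.2],
    [[0,0,46],[0,0,0],0.2],
    [[0,0,50],[0,0,0],0.2],
    [[0,0,54],[0,0,0],0.2],
    [[0,0,57],[0,0,0],0.2],
  ],
)

```text
time: 8.57
tool_pos: [527.5, 141.5, 111.2]
tcp_rot: [-179.9, -0.0, 83.3]
ft_force: [-3.8, 2.2, 2.2]
finger_gap: 51.2
```

```bash
python3 - <<'E'
from bench import *
import cv2
s=sense();print(s['time'],s['tool_pos'],s['tcp_rot'],s['ft_force'],s['wrist_torque'],s['joint_pos'])
p,d=snapshot('wrist');cv2.imwrite('pics/w5.png',p)
E
```

```text
8.575 [527.47244917 141.49656231 111.17876418] [-1.79934878e+02 -1.97369477e-02  8.33171216e+01] [-3.79710973  2.24418711  2.19394293] [0.35139856 0.43084749 0.14070442] [9.61298472e+00 5.50073658e+00 1.02152613e+02 3.90438109e-02
 7.24036218e+01 1.62840301e+01]
```

View pics/w5.png

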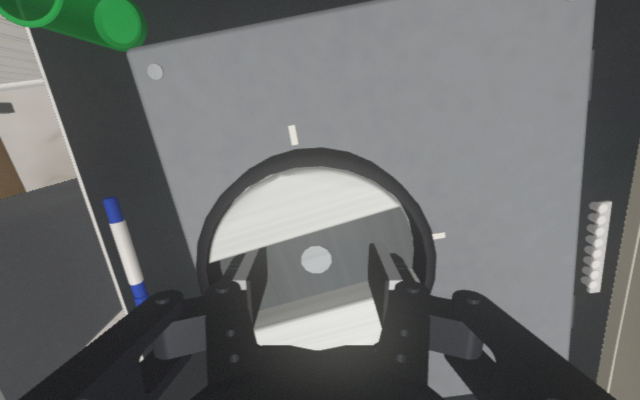

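Still lagging evenly with little torque (0.14 N m), and not yet at the stop. I go on in 2° steps.

Request:
jog_arm(
  plan=[
    [[0,0,2],[0,0,0],0.2],
    [[0,0,4],[0,0,0],0.2],
    [[0,0,5],[0,0,0],0.2],
    [[0,0,5],[0,0,0],0.2],
  ],
)

```text
time: 9.12
tool_pos: [527.7, 141.4, 111.1]
tcp_rot: [-180.0, -0.0, 78.3]
ft_force: [-3.0, 3.3, 0.9]
finger_gap: 51.5
```

```bash
python3 - <<'E'
from bench import *
s=sense();print(s['time'],s['tool_pos'],s['tcp_rot'],s['ft_force'],s['wrist_torque'],s['joint_pos'][5])
E
```

```text
9.125 [527.68147475 141.36633045 111.14145152] [-1.79957587e+02 -1.32218458e-02  7.82634789e+01] [-2.97119319  3.2783647   0.87213004] [0.57829666 0.54100018 0.04540889] 21.32952921737196
```

Request:
jog_arm(
  plan=[
    [[0,0,1],[0,0,0],0.2],
    [[0,0,2],[0,0,0],0.2],
    [[0,0,3],[0,0,0],0.2],
    [[0,0,3],[0,0,0],0.2],
  ],
)

```text
time: 9.62
tool_pos: [527.7, 141.4, 111.2]
tcp_rot: [-180.0, -0.0, 75.3]
ft_force: [-3.6, 3.4, 1.3]
finger_gap: 51.3
```

```bash
python3 - <<'E'
from bench import *
import cv2
s=sense();print(s['time'],s['tool_pos'],s['tcp_rot'],s['ft_force'],s['wrist_torque'],s['joint_pos'][5],s['joint_efforts'])
p,d=snapshot('wrist');cv2.imwrite('pics/w6.png',p)
E
```

```text
9.625 [527.7115316  141.3901306  111.17409415] [-1.79963261e+02 -1.21984054e-02  7.52685010e+01] [-3.62761888  3.43267631  1.30686046] [0.60358754 0.58392989 0.21396527] 24.327882570024236 [ -2.58379921 -51.3974905  -47.50652075  -1.3212974   -1.05781484
   0.32941679]
```

View pics/w6.png

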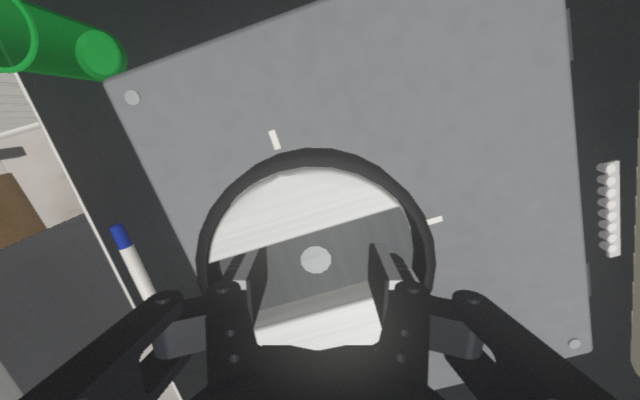

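The torque is still small and the slot nearly lines up with the mark at (434,220), so I continue in small steps.

Request:
jog_arm(
  plan=[
    [[0,0,1],[0,0,0],0.2],
    [[0,0,2],[0,0,0],0.2],
    [[0,0,2],[0,0,0],0.2],
  ],
)

```text
time: 10.05
tool_pos: [527.7, 141.4, 111.2]
tcp_rot: [-180.0, 0.0, 73.4]
ft_force: [-3.9, 3.1, 1.3]
finger_gap: 51.7
```

```bash
python3 - <<'E'
from bench import *
s=sense();print(s['time'],s['tool_pos'],s['tcp_rot'],s['ft_force'],s['wrist_torque'],s['joint_pos'][5],s['joint_efforts'][5])
E
```

```text
10.05 [527.65771892 141.43204997 111.18276974] [-1.79970970e+02  1.44816872e-02  7.33901309e+01] [-3.85765945  3.13170634  1.25024499] [0.54498878 0.57844071 1.64280634] 26.23684673360177 1.8005137145519257
```

Torque jumped from 0.2 to 1.6 N m, so the dial is at its stop. I back the fingers off within the play, lift out and look.

Request:
jog_arm(
  plan=[
    [[0,0,-6],[0,0,0],0.2],
    [[0,0,-12],[0,0,0],0.2],
    [[0,0,-12],[0,0,-0.01],0.2],
    [[0,0,-12],[0,0,-0.05],0.2],
    [[0,0,-12],[0,0,-0.1],0.2],
    [[0,0,-12],[0,0,-0.15],0.2],
    [[0,0,-12],[0,0,-0.18],0.2],
    [[0,0,-12],[0,0,-0.18],0.2],
  ],
)

```text
time: 11.05
tool_pos: [529.9, 141.1, 296.0]
tcp_rot: [179.6, -0.1, 85.1]
ft_force: [0.1, 0.2, -0.4]
finger_gap: 51.4
```

```bash
python3 - <<'E'
from bench import *
import cv2,numpy as np,pickle
s=sense();print(s['time'],s['tool_pos'],s['tcp_rot'],s['finger_gap'],s['ft_force'])
ci=camera_info('wrist');p,d=snapshot('wrist');cv2.imwrite('pics/w7.png',p);np.save('pics/w7.npy',d);pickle.dump(ci,open('pics/w7.pkl','wb'))
p,d=snapshot('scene');cv2.imwrite('pics/s7.png',p)
E
```

```text
11.05 [529.88915175 141.12312675 295.95114111] [ 1.79567138e+02 -8.76591119e-02  8.51096495e+01] 51.42624693762554 [ 0.12464134  0.18327426 -0.40990538]
```

View pics/w7.png

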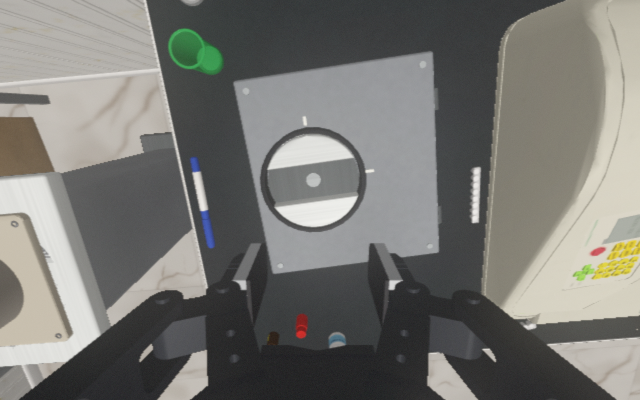

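View pics/s7.png

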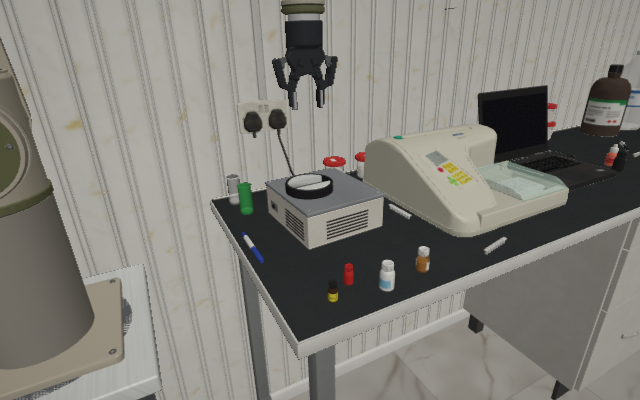

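The slot in the wrist view now runs front to back, pointing at the rear mark (370,171). The lid is flush, and the vials and jar stand as before. I measure the slot's final angle.

```bash
python3 - <<'E'
from dial import *
ci=pickle.load(open('pics/w7.pkl','rb'));d=np.load('pics/w7.npy');P=cloud(ci,d)
p=cv2.imread('pics/w7.png')
v,u=np.mgrid[0:400,0:640];M=((p.min(-1)>150)&(np.hypot(u-313,v-181)<46)).astype(np.uint8)
cs,_=cv2.findContours(M,cv2.RETR_EXTERNAL,cv2.CHAIN_APPROX_NONE)
seg=sorted(cs,key=cv2.contourArea)[-2:]
w=[onplane(ci,q[:,0].astype(float),112)[:,:2] for q in seg];c=[np.array([(a.max(0)+a.min(0))/2]) for a in w]
e=(np.array(cv2.minAreaRect(w[0].astype(np.float32))[0])-np.array(cv2.minAreaRect(w[1].astype(np.float32))[0]))
print('slot dir',(np.degrees(np.arctan2(e[1],e[0]))-90)%180)
for a in w:
    C0=np.vstack(w).mean(0); s=a[np.abs(a-C0)[:,1]<27]; 
    k=np.abs(s[:,0]-C0[0])<33; s=s[k]; m=np.median(s[:,1]); s=s[abs(s[:,1]-m)<5]; print('edge',len(s),np.degrees(np.arctan(np.polyfit(s[:,0],s[:,1],1)[0])).round(2))
# lid edge dirs
L=onplane(ci,[[234,83],[273,272],[438,252],[433,53]],90);e=L[1]-L[0];print('front edge dir-90',np.degrees(np.arctan2(e[0],-e[1])));e=L[2]-L[1];print('side dir',np.degrees(np.arctan2(e[1],e[0])),L.round(0).tolist())
print('lid z',[P[y,x,2].round(1) for x,y in[(248,100),(275,255),(420,70),(425,235)]])
ct=camera_info('top') if 0 else None
E
python3 - <<'E'
from bench import *
from h import *
p,d=snapshot('top');P=cloud(camera_info('top'),d);cv2.imwrite('pics/top7.png',p)
p0=cv2.imread('pics/top0.png')
for n,(u,v) in dict(v1=(410,235),red=(402,217),v3=(418,199),v2=(414,166),jar=(235,242),green=(262,241)).items():
    print(n,np.abs(p[v-8:v+9,u-9:u+10].astype(int)-p0[v-8:v+9,u-9:u+10]).mean().round(2))
print(sense()['time'])
E
```

```text
slot dir 3.05075255931834
edge 62 3.24
edge 64 2.99
front edge dir-90 3.242267946467183
side dir 2.589681181152435 [[457.0, 246.0, 90.0], [470.0, 29.0, 90.0], [670.0, 38.0, 90.0], [659.0, 257.0, 90.0]]
lid z [np.float64(89.2), np.float64(91.1), np.float64(89.7), np.float64(89.7)]
v1 4.62
red 4.51
v3 4.52
v2 4.58
jar 4.64
green 23.45
11.2
```

The slot is parallel to the lid's sides within about 0.5° (3.0–3.2° against 2.6–3.4°) and the lid height is 90 mm at all corners. I'm handing in.

```bash
python3 -c "
from bench import *
print(hand_in())"
```

```text
the job is handed in; nothing more can be done
None
```

The lid is fully down and locked, and the job was handed in at 11.2 s of the 48 s allowed.

- **Lid:** I pushed it down with the closed fingertips at the right-hand press point until it met the hard stop, at fingertip height 90 mm with about 17 N. The last check read 89–91 mm at all four corners.
- **Dial:** I set the fingertips in the slot and turned clockwise until the wrist torque jumped from 0.2 to 1.6 N m, which marks the stop. I then backed off within the play and lifted clear. The slot now runs front to back at 3.0–3.2°, against 2.6–3.4° for the lid's sides.
- **Bottles and jar:** The picture patches around the three vials and the clear jar changed only by image noise.
- **One check that disagreed:** The top-view patch of the green look-alike jar did change. I put this down to the arm partly covering it from above, since the scene camera shows it standing where it was. I did not check further.

The robot was holding still about 0.18 m above the lid and touching nothing when I handed in.

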